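Pack the amplifier repair kit into its fitted trays

ROBOT

A 7-joint arm with a two-finger parallel gripper is mounted at the origin on a cart in front of the work surface, level with it; the furniture and walls round the work are solid. World frame = base frame: x ahead of the robot, y to its left, z up, the work surface at z = 0. Lengths are in mm, angles in rad, forces in N, time in s.
With the tool pointing down it reaches from about 400 to 850 mm from the base axis. Payload 10.4 kg.
Tool frame: the origin (TCP) lies at the very end of the fingers, on their centre line; the grasp point (between the pads) lies 19 mm behind it (ctrl.grip_depth is the distance from the TCP to the grasp point, in mm); z points along the fingers, y is the line along which they close (so a half turn about z gives the same grasp; the last joint's range is limited). The gripper opens to 85 mm and grips with 20 to 120 N. Pads are 22 mm wide; open, the fingers measure 114 mm over their backs; the gripper's body (76 mm by 85 mm) begins 54 mm behind the grasp point. The pads swing forward as they close: fully open they stand 13 mm farther back than shut.
Start: joints at [1.156, 0.332, -0.065, 1.46, 0.022, 1.35, -0.088], TCP at [238.681, -577.653, 231.338] pointing down, gripper open.
Joint ranges: [-2.6, 2.6], [-0.5, 2.12], [-1.47, 1.34], [0.16, 2.42], [-1.27, 4.41], [0.06, 2.06], [-2.6, 2.6]. Speed limits (rad/s): [2.22, 2.22, 2.79, 2.79, 3.14, 3.14, 3.14].

INTERFACE

Orientations are given as a unit quaternion [w, x, y, z].
In Python, from station import ctrl, jaws, cams, order gives the robot as it stands. The module is installed in compiled form; this text tells all that it offers. Calls block until the motion is done:
- ctrl.move_to(position, orientation): joint-space move of the TCP to a pose.
- ctrl.move_straight(position, attitude=None, max_speed=150): straight line of the TCP; attitude=None keeps the orientation; max_speed is the mean speed in mm/s.
- ctrl.goto_joints(angles): joint-space move.
- jaws.set_gripper(opening, grip_force=None): finger opening in mm; grip_force is the grip in N (None keeps the last); returns when the fingers have stopped.
- ctrl.dwell(seconds).
- ctrl.solve_ik(position, orientation): joint angles nearest the present ones, or None.
- ctrl.read_state(): the state.
- cams.capture(name): name is "side" or "top"; returns (picture, depth): 400x640x3 uint8, blue, green, red; 400x640 float32, mm along the optical axis (not along the pixel's ray), 0 where there is no reading.
- cams.get_calibration(name): a dict with "vertical_fov" (degrees; the focal length in pixels is half the picture's height over the tangent of half this angle, whatever the lens; pixels are square), "cx", "cy" (the principal point, pixels), "eye" and "orientation" of the camera in the world. Camera axes: x right, y up, looking along -z (the intrinsics and any distortion apply to the point x, -y, -z); pixel columns grow to the right and rows downward; lengths in mm; the calibration is good to about 2 mm. A picture is of the moment at which its call begins. get_calibration takes no time and is no camera call.
A pose or a line that the arm cannot do raises ctrl.MotionError and nothing moves.
- order.hand_in(): hands the job in; it is judged then, once.
The state is a dict: "clock": time; "joint_pos": joint angles; "qvel": joint speeds; "joint_torque": joint torques, N m; "tool_pos": TCP position; "ee_rot": TCP orientation; "force": force on the tool from outside, world axes, zero at the start; "wrist_torque": the same for the moment, N m; "grip_width": finger opening in mm; "grasp_force": force on a finger pad.
Only numpy, scipy, OpenCV 4.12 (cv2) and the standard library are available. Lean on these libraries where they do the work, as an engineer would, in place of code of your own. Each camera call takes 0.05 s, during which the arm holds its last target. There are 200 camera calls.

TASK

Pack the repair kit: put the large upright capacitor, the reel of solder, the capacitor lying on its side and the nine-volt battery each into the black tray whose recess fits it in shape and size (larger and smaller round, larger and smaller rectangular). Set each one down upright as it stood, without dropping it, flat on the floor of its recess, the oblong ones lengthwise along their recess, and leave all four there at rest.

Things in the scene. Friction and masses are not known exactly. Their poses are not given: they have to be found in the camera images.
- reservoir_cap: large reservoir capacitor standing upright: plain cylinder 50 mm in diameter, 61 mm high in all with two short screw terminals on top, about 0.2 kg. Loose. Origin: centre of its underside; z up along the cylinder. It belongs in tray_big_round
- solder_reel: reel of solder standing on its flange: round, 39 mm in diameter, 46 mm high with the wire end on top, about 0.19 kg. Loose. Origin: centre of its underside; z up. It belongs in tray_small_round
- lying_cap: capacitor lying on its side, flat underneath so that it does not roll: 53 mm long (its y), 35 mm across (its x), 35 mm high, about 0.09 kg. Loose. Origin: centre of its underside; z up. It belongs in tray_big_oblong with its length along the recess (its y parallel to the tray's x, either way round)
- battery: nine-volt block battery standing on end, terminals up: 27 mm (its y) by 18 mm (its x), 46 mm high, about 0.05 kg. Loose. Origin: centre of its underside; z up. It belongs in tray_small_oblong with its 27 mm side along the recess (its y parallel to the tray's x, either way round)
- tray_big_round: tray with the larger round recess, 62 mm in diameter; fixed black tray, 84 mm (its x) by 74 mm (its y), 8 mm high, recess in the middle of its top, 6 mm deep, lined pale grey, its floor 2 mm above the worktop. Origin: centre of the underside, straight below the middle of the recess; z up. All four trays have the same outside
- tray_small_round: tray with the smaller round recess, 50 mm in diameter; fixed black tray, 84 mm (its x) by 74 mm (its y), 8 mm high, recess in the middle of its top, 6 mm deep, lined pale grey, its floor 2 mm above the worktop. Origin: centre of the underside, straight below the middle of the recess; z up. All four trays have the same outside
- tray_big_oblong: tray with the larger rectangular recess, 67 mm (along the tray's x) by 49 mm (along its y); fixed black tray, 84 mm (its x) by 74 mm (its y), 8 mm high, recess in the middle of its top, 6 mm deep, lined pale grey, its floor 2 mm above the worktop. Origin: centre of the underside, straight below the middle of the recess; z up. All four trays have the same outside
- tray_small_oblong: tray with the smaller rectangular recess, 39 mm (along the tray's x) by 27 mm (along its y); fixed black tray, 84 mm (its x) by 74 mm (its y), 8 mm high, recess in the middle of its top, 6 mm deep, lined pale grey, its floor 2 mm above the worktop. Origin: centre of the underside, straight below the middle of the recess; z up. All four trays have the same outside

How it is judged:
By the outcome, as a careful person would: the job done as asked, in the order asked, and still so for the second after the job is handed in, with the robot touching nothing.
It also fails if it takes over 88 s, if anything falls off the work surface, if the arm or the gripper's body presses on something with over 40 N, if the wrist force passes 120 N, or if a joint passes its speed limit or range.

## Working session

There is one attempt and no reset: what is moved stays moved. The work goes in short steps, each a Python script; the robot and the scene stay as the last script left them, time stands still between calls to the robot, and variables do not carry over. Pictures are saved under pics/ and viewed, at most 14 in all, crops included, and the job is handed in when it is done.

```bash
mkdir -p pics; python3 - <<'E'
from station import ctrl,jaws,cams,order
import cv2,numpy as np
s=ctrl.read_state(); print(s)
for n in("side","top"):
    p,d=cams.capture(n); cv2.imwrite(f"pics/{n}0.png",p); np.savez(f"{n}0.npz",p=p,d=d)
    print(n,cams.get_calibration(n),(d>0).mean(),d[d>0].min(),d.max())
E
```

```text
{'clock': 0.0, 'joint_pos': array([ 1.1564293 ,  0.33289179, -0.06470374,  1.4609678 ,  0.02156275,
        1.34989197, -0.08846221]), 'qvel': array([-1.02902494e-03, -7.15758954e-05, -4.61606896e-04, -8.64273688e-04,
        5.83434516e-04, -6.94898726e-04,  3.58570299e-04]), 'joint_torque': array([-1.69085688e-04, -6.25456166e+01,  4.92401782e-02, -3.91603410e+01,
        1.61472335e-02,  9.92636138e-03,  2.96933899e-05]), 'tool_pos': array([ 238.49913297, -577.28648615,  230.49084973]), 'ee_rot': array([-7.15505075e-04,  9.80870505e-01,  1.94659998e-01, -1.57680062e-04]), 'force': array([-0.48958629,  0.29436877,  0.05293092]), 'wrist_torque': array([0.00093871, 0.01345581, 0.03879562]), 'grasp_force': 0.0, 'grip_width': 85.18802052714938}
side {'vertical_fov': 43.2129262242849, 'cx': 313.6433699753286, 'cy': 202.9521045770451, 'eye': array([ 49.74945233, 605.23256858, 542.73979829]), 'orientation': array([-0.22919144, -0.13066231,  0.48593616,  0.83322547])} 0.99612890625 494.8979 3914.3918
top {'vertical_fov': 56.356191334605676, 'cx': 318.26441136871426, 'cy': 213.44119175233703, 'eye': array([ 348.56327198, -177.7477001 ,  868.5803138 ]), 'orientation': array([ 0.71049743,  0.07114761, -0.06094654, -0.69743597])} 0.99611328125 428.1727 1772.4973
```

View pics/top0.png

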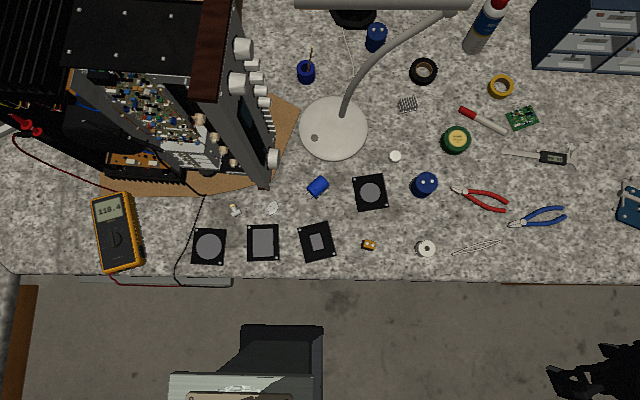

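View pics/side0.png

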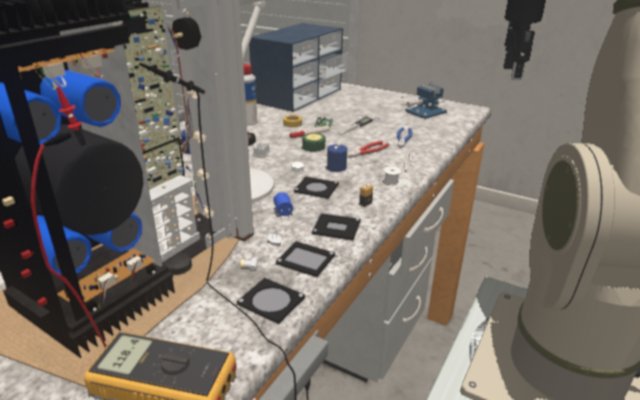

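Top view: reservoir cap (425,184), reel (426,248), lying cap (318,187), battery (369,244). The trays are big round (210,246), big oblong (263,242), small oblong (317,241) and small round (370,192). A lamp stands at (333,128) and the amplifier edge is at about (265,185).

```bash
cat > vis.py <<'E'
import numpy as np,cv2
from scipy.spatial.transform import Rotation as R
from station import cams
def cal(n):
    c=cams.get_calibration(n); f=200/np.tan(np.radians(c["vertical_fov"]/2))
    q=c["orientation"]; return f,c["cx"],c["cy"],np.array(c["eye"]),R.from_quat([q[1],q[2],q[3],q[0]]).as_matrix()
def rays(n,u,v):
    f,cx,cy,e,M=cal(n); u=np.asarray(u,float);v=np.asarray(v,float)
    return e,np.stack([(u-cx)/f,-(v-cy)/f,-np.ones_like(u)],-1)@M.T
def plane(n,u,v,z):
    e,d=rays(n,u,v); return e+d*((z-e[2])/d[...,2])[...,None]
def cloud(n,dep):
    u,v=np.meshgrid(np.arange(640),np.arange(400)); e,d=rays(n,u,v); return e+d*dep[...,None]
E
python3 - <<'E'
from vis import *
for n in("top","side"):
    z=np.load(n+"0.npz"); P=cloud(n,z["d"]); 
    if n=="top":
        T=dict(res=(425,184,61),reel=(426,248,46),lie=(318,187,35),bat=(369,244,46),t1=(210,246,8),t2=(263,242,8),t3=(317,241,8),t4=(370,192,8))
        cen={k:plane(n,u,v,h*.9) for k,(u,v,h) in T.items()}
    ok=z["d"]>0
    for k,c in cen.items():
        r=np.hypot(P[...,0]-c[0],P[...,1]-c[1]); h=T[k][2]
        ring=ok&(r>50)&(r<75)&(abs(P[...,2])<15)
        b=ok&(r<42)&(P[...,2]>(15 if h>8 else 4))&(P[...,2]<90)
        t=b&(P[...,2]>h-8) if h>8 else b
        Q=P[t]; (rc,rs,ra)=cv2.minAreaRect(Q[:,:2].astype(np.float32))
        print(n,k,"tablez %.1f"%np.median(P[ring][:,2]),"n",t.sum(),"mean",Q.mean(0).round(1),"zmax %.1f"%P[b][:,2].max(),"rect",np.round(rc,1),np.round(rs,1),round(ra,1))
    # tall things in the work zone
    if n=="top":
        H=np.where(ok,P[...,2],0); m=(H>60)
        X,Y=P[...,0],P[...,1]
        for k,c in cen.items():
            q=m&(np.hypot(X-c[0],Y-c[1])<140)
            if q.any(): 
                i=np.argmin(np.where(q,np.hypot(X-c[0],Y-c[1]),1e9)); print(k,"nearest tall",P.reshape(-1,3)[i].round(0), "max h",H[q].max().round(0))
p=np.load("top0.npz")["p"]; cv2.imwrite("pics/crop.png",cv2.resize(p[130:280,180:460],None,fx=2.85,fy=2.85,interpolation=cv2.INTER_CUBIC))
E
```

```text
top res tablez -0.6 n 298 mean [ 578.9 -406.1   55.3] zmax 63.7 rect [ 578.6 -406.3] [47.2 47.5] 88.9
top reel tablez -0.9 n 2 mean [ 446.7 -399.1   43.7] zmax 47.3 rect [ 446.7 -399.1] [8.4 0. ] 129.7
top lie tablez -0.5 n 228 mean [ 574.1 -161.7   32.2] zmax 37.7 rect [ 574.7 -161.6] [29.4 45.2] 42.6
top bat tablez -0.7 n 96 mean [ 437.8 -278.5   43. ] zmax 48.0 rect [ 438.2 -278.7] [25.8 17.4] 74.6
top t1 tablez -0.6 n 453 mean [429.4  86.3   7.1] zmax 11.7 rect [429.9  90.3] [74.4 82.4] 88.4
top t2 tablez -0.6 n 406 mean [441.7 -35.9   7. ] zmax 11.1 rect [441.2 -35.4] [82. 73.] 2.6
top t3 tablez -0.5 n 781 mean [ 446.1 -161.5    7.4] zmax 12.6 rect [ 446.3 -160.6] [83.3 73.8] 14.8
top t4 tablez -0.6 n 591 mean [ 565.  -285.9    7.2] zmax 11.3 rect [ 565.7 -286.2] [83.2 74.4] 9.9
res nearest tall [ 576. -399.   62.] max h 64.0
lie nearest tall [596. -71. 413.] max h 463.0
t1 nearest tall [535.  97. 103.] max h 370.0
t2 nearest tall [561. -46. 458.] max h 463.0
t4 nearest tall [ 577. -394.   61.] max h 64.0
side res tablez -1.3 n 97 mean [ 576.9 -402.2   54.8] zmax 60.5 rect [ 578.1 -403. ] [44.1 47.8] 4.9
side reel tablez -1.7 n 1 mean [ 448.5 -401.8   38.4] zmax 38.4 rect [ 448.5 -401.8] [0. 0.] 0.0
side lie tablez -1.4 n 153 mean [ 573.6 -156.5   31.3] zmax 35.2 rect [ 574.3 -158.5] [28.4 48.2] 44.7
side bat tablez -1.4 n 66 mean [ 436.9 -274.2   41.6] zmax 46.1 rect [ 438.3 -274.5] [28.2 16.8] 75.9
side t1 tablez -1.5 n 543 mean [430.4  83.6   6.4] zmax 9.3 rect [430.3  90.8] [83.1 74. ] 0.6
side t2 tablez -1.4 n 380 mean [442.1 -38.3   6.4] zmax 9.4 rect [441.8 -34.6] [82.7 77.3] 6.8
side t3 tablez -1.4 n 583 mean [ 445.6 -159.7    6.5] zmax 9.3 rect [ 445.9 -159.9] [83.1 77.5] 16.9
side t4 tablez -1.3 n 317 mean [ 565.  -284.6    6.4] zmax 9.9 rect [ 564.8 -284.3] [82.4 77.6] 11.3
```

View pics/crop.png

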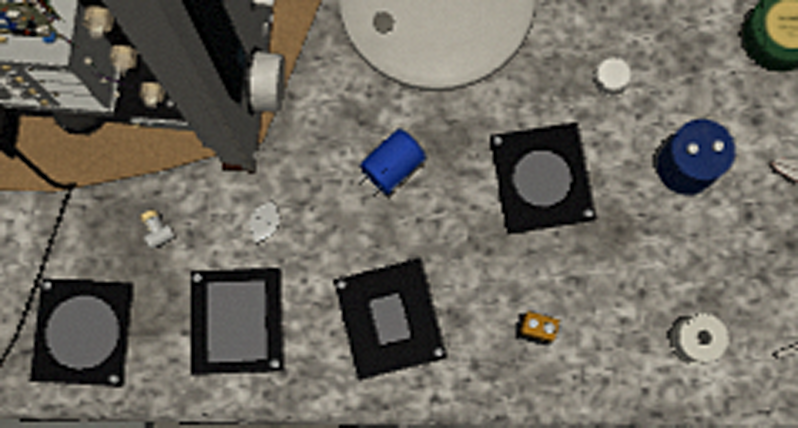

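The crop confirms that objects and trays match, and the depth sizes agree with those given. Next I'll refine the reel, the lying cap's angle and the tray recesses with masks, and check reach.

```bash
python3 - <<'E'
from vis import *
D={n:np.load(n+"0.npz") for n in("top","side")}
def px(n,X):
    f,cx,cy,e,M=cal(n); q=M.T@(np.array(X)-e); return cx+f*q[0]/-q[2], cy-f*q[1]/-q[2]
rects={"t1":(430,90),"t2":(441.5,-35),"t3":(446,-160.3),"t4":(565.3,-285.3)}
for n in D:
    p=D[n]["p"]; hsv=cv2.cvtColor(p,cv2.COLOR_BGR2HSV); g=p.max(2)
    for k,c in rects.items():
        u,v=px(n,(*c,2)); w=35 if n=="top" else 50
        box=np.zeros(g.shape,np.uint8); cv2.circle(box,(int(u),int(v)),w,255,-1)
        blk=((g<60)&(box>0)).astype(np.uint8)
        N,L,S,C=cv2.connectedComponentsWithStats(blk); i=1+np.argmax(S[1:,4])
        cs,h=cv2.findContours((L==i).astype(np.uint8),cv2.RETR_CCOMP,cv2.CHAIN_APPROX_NONE)
        for nm,z,par in(("out",8,-1),("rec",5,0)):
            cand=[a for a,b in zip(cs,h[0]) if (b[3]==-1)==(par==-1)]
            if not cand: continue
            a=max(cand,key=cv2.contourArea)[:,0].astype(float)
            Q=plane(n,a[:,0],a[:,1],z)[:,:2].astype(np.float32); r=cv2.minAreaRect(Q)
            print(n,k,nm,np.round(r[0],1),np.round(r[1],1),round(r[2],1))
    P=cloud(n,D[n]["d"]); 
    r=np.hypot(P[...,0]-447,P[...,1]+400)
    for z0 in(15,28,33):
        Q=P[(r<35)&(P[...,2]>z0)]; rr=cv2.minAreaRect(Q[:,:2].astype(np.float32)); print(n,"reel",z0,len(Q),np.round(rr[0],1),np.round(rr[1],1),np.percentile(Q[:,2],[5,50,95]).round(1))
    r=np.hypot(P[...,0]-574,P[...,1]+160); blue=(hsv[...,0]>105)&(hsv[...,0]<130)&(hsv[...,1]>120)
    for z0 in(5,15,25,30):
        Q=P[(r<45)&(P[...,2]>z0)&blue]; xy=Q[:,:2]; rr=cv2.minAreaRect(xy.astype(np.float32)); _,V=np.linalg.eigh(np.cov(xy.T)); print(n,"lie",z0,len(Q),np.round(rr[0],1),np.round(rr[1],1),round(rr[2],1),"pca",np.degrees(np.arctan2(V[1,1],V[0,1])).round(1))
    if n=="top":
        for lo,hi in((60,150),(150,300),(300,600)):
            m=(P[...,2]>lo)&(P[...,2]<hi)&(P[...,1]>-450)&(P[...,1]<200)&(P[...,0]>300)
            for y in range(-400,200,50):
                q=P[m&(abs(P[...,1]-y)<25)]
                if len(q): print("tall",lo,hi,"y",y,"minx",q[:,0].min().round(0),end="; ")
        print()
from station import ctrl
for c in[(578,-405),(447,-400),(574,-160),(438,-277),*rects.values()]:
    az=np.degrees(np.arctan2(c[1],c[0])); a=np.radians((az+90)/2)
    for z in(10,150):
        q=ctrl.solve_ik([*c,z],[0,np.cos(a),np.sin(a),0]); print(c,z,None if q is None else np.round(q,2))
E
```

```text
top t1 out [447.7 103. ] [107.1 117.5] 86.8
top t1 rec [430.7  90. ] [62.8 62.5] 48.0
top t2 out [441.5 -36.6] [84.4 74.3] 3.7
top t2 rec [441.4 -36.4] [68.9 51.1] 3.0
top t3 out [ 446.1 -160.4] [85.2 74.2] 15.0
top t3 rec [ 445.8 -160.2] [41.9 29.9] 15.4
top t4 out [ 565.  -284.7] [85.4 75.6] 9.3
top t4 rec [ 565.5 -284.9] [50.8 50. ] 44.6
top reel 15 223 [ 432.6 -408.3] [36.6 37.4] [26.  29.3 31.8]
top reel 28 177 [ 432.8 -408.3] [36.9 36.7] [28.2 29.6 31.9]
top reel 33 4 [ 429.  -402.9] [35.4 20.5] [33.4 36.8 46.2]
top lie 5 280 [ 574.  -161.2] [32.  44.6] 46.6 pca 135.6
top lie 15 274 [ 574.  -161.2] [32.  44.6] 46.6 pca 137.0
top lie 25 246 [ 574.3 -160.9] [30.7 44.4] 46.8 pca 134.4
top lie 30 181 [ 574.5 -161.2] [28.1 43.9] 42.4 pca 134.3
tall 60 150 y -400 minx 576.0; tall 60 150 y -300 minx 954.0; tall 60 150 y -250 minx 746.0; tall 60 150 y -200 minx 746.0; tall 60 150 y -150 minx 864.0; tall 60 150 y -50 minx 565.0; tall 60 150 y 0 minx 571.0; tall 60 150 y 50 minx 598.0; tall 60 150 y 100 minx 535.0; tall 60 150 y 150 minx 595.0; tall 150 300 y -300 minx 749.0; tall 150 30
[... 1554 characters left out ...]
0.55 -0.54  1.73  0.33  0.96 -0.32]
(574, -160) 150 [ 0.65  0.38 -0.56  1.62  0.22  1.2  -0.23]
(438, -277) 10 [ 0.81  0.37 -0.38  1.94  0.18  0.86 -0.23]
(438, -277) 150 [ 0.82  0.19 -0.38  1.83  0.08  1.14 -0.15]
(430, 90) 10 [ 0.62  0.37 -1.01  2.11  0.42  0.87 -0.43]
(430, 90) 150 [ 0.71  0.06 -1.03  1.99  0.06  1.12 -0.13]
(441.5, -35) 10 [ 0.64  0.29 -0.72  2.11  0.25  0.83 -0.31]
(441.5, -35) 150 [ 0.69  0.04 -0.71  1.99  0.03  1.12 -0.12]
(446, -160.3) 10 [ 0.7   0.31 -0.5   2.04  0.2   0.83 -0.25]
(446, -160.3) 150 [ 0.75  0.1  -0.52  1.93  0.05  1.13 -0.14]
(565.3, -285.3) 10 [ 0.69  0.59 -0.39  1.63  0.25  0.98 -0.25]
(565.3, -285.3) 150 [ 0.69  0.43 -0.39  1.52  0.17  1.22 -0.19]
```

The reel's flange is about 30 mm high with its centre at (432.6,-407.5), and all poses are reachable. First the reservoir capacitor.

```bash
cat > act.py <<'E'
import numpy as np
from station import ctrl,jaws,cams
UP=150
def quat(closing):  # closing-line angle (deg) -> candidate tool-down quaternions, half a turn apart
    return [[0,np.cos(a),np.sin(a),0] for a in (np.radians(closing+90)/2,np.radians(closing-90)/2)]
def best(pos,closing):
    c=[(abs(q[6]),o) for o in quat(closing) for q in [ctrl.solve_ik(pos,o)] if q is not None]
    return min(c,key=lambda t:t[0])[1]
def st():
    s=ctrl.read_state(); return "t%.1f tcp %s F %s w %.1f g %.1f"%(s["clock"],s["tool_pos"].round(1),s["force"].round(1),s["grip_width"],s["grasp_force"])
def pick(xy,closing,h,grip=50):
    o=best([*xy,h],closing); ctrl.move_to([*xy,UP],o); jaws.set_gripper(85)
    ctrl.move_straight([*xy,h+25],max_speed=200); ctrl.move_straight([*xy,h],max_speed=60)
    jaws.set_gripper(0,grip_force=grip); print("gripped",st())
    z=ctrl.read_state()["tool_pos"][2]
    ctrl.move_straight([*xy,h+15],max_speed=60); print("lifted",st())
    ctrl.move_straight([*xy,UP],max_speed=200); return z
def place(xy,closing,h,release):
    o=best([*xy,h],closing); ctrl.move_to([*xy,UP],o); print("above",st())
    ctrl.move_straight([*xy,h+15],max_speed=200); ctrl.move_straight([*xy,h+4],max_speed=50); ctrl.dwell(.2)
    f0=ctrl.read_state()["force"][2]
    for dz in np.arange(3,-2.1,-.5):
        ctrl.move_straight([*xy,h+dz],max_speed=25); f=ctrl.read_state()["force"][2]
        if abs(f-f0)>2.5: break
    print("down dz",dz,"f0 %.1f f %.1f"%(f0,f),st())
    jaws.set_gripper(release); ctrl.dwell(.2); print("released",st())
    ctrl.move_straight([*xy,h+70],max_speed=150)
def shot(n,name,crop=None,f=1):
    import cv2
    p,d=cams.capture(n); np.savez(name+".npz",p=p,d=d)
    if crop: a,b,c,e=crop; p=p[b:e,a:c]
    cv2.imwrite(f"pics/{name}.png",cv2.resize(p,None,fx=f,fy=f,interpolation=cv2.INTER_CUBIC))
E
python3 - <<'E'
from act import *
pick((578.4,-405.2),-35,16)
place((430.4,90.3),12,18,66)
print(st())
shot("side","s1",(200,150,440,330),3)
E
```

```text
gripped t3.5 tcp [ 578.9 -405.5   16.8] F [-0.8 -1.   4.4] w 48.4 g 52.6
lifted t3.9 tcp [ 578.5 -405.2   31.3] F [ 0.1 -0.8 -3.5] w 48.6 g 52.0
above t6.5 tcp [431.1  89.6 150.2] F [-0.4 -0.3 -1.7] w 48.6 g 52.0
down dz 0.5 f0 -3.1 f 2.9 t9.3 tcp [430.5  90.3  18.7] F [-2.2 -0.4  2.9] w 48.7 g 52.6
released t9.8 tcp [430.4  90.3  18.5] F [ 0.2 -0.2  0.4] w 65.9 g 0.0
t10.4 tcp [430.1  90.   87.5] F [-0.7 -0.1  0.2] w 66.1 g 0.0
```

View pics/s1.png

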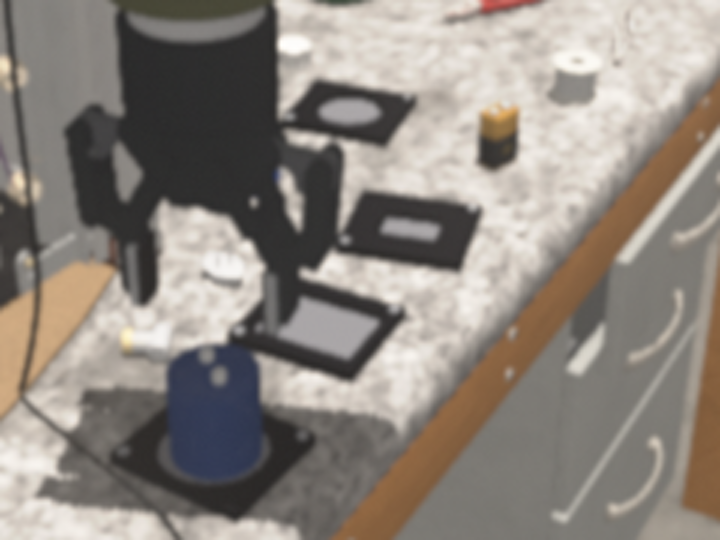

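The reservoir capacitor (crop ~(213,410)) stands upright in the centre of its recess, with the gripper clear above it. Next the reel.

```bash
sed -i 's/h+70/h+100/' act.py; python3 - <<'E'
from act import *
pick((432.6,-407.3),-43,8)
place((565.2,-284.8),-27,10,56)
shot("side","s2",(200,150,440,330),3)
E
```

```text
gripped t14.4 tcp [ 432.9 -407.5    8.6] F [-1.   1.5  5.6] w 37.0 g 50.3
lifted t14.8 tcp [ 432.7 -407.5   23.4] F [-0.7  0.3 -2.7] w 37.2 g 50.3
above t16.4 tcp [ 565.  -284.3  148.7] F [-0.6 -0.7 -2. ] w 36.9 g 50.3
down dz 0.5 f0 -2.4 f 1.1 t19.2 tcp [ 565.3 -284.9   10.7] F [-1.1  0.1  1.1] w 36.9 g 50.5
released t19.7 tcp [ 565.2 -284.8   10.5] F [0.5 0.5 0.1] w 55.8 g 0.0
```

View pics/s2.png

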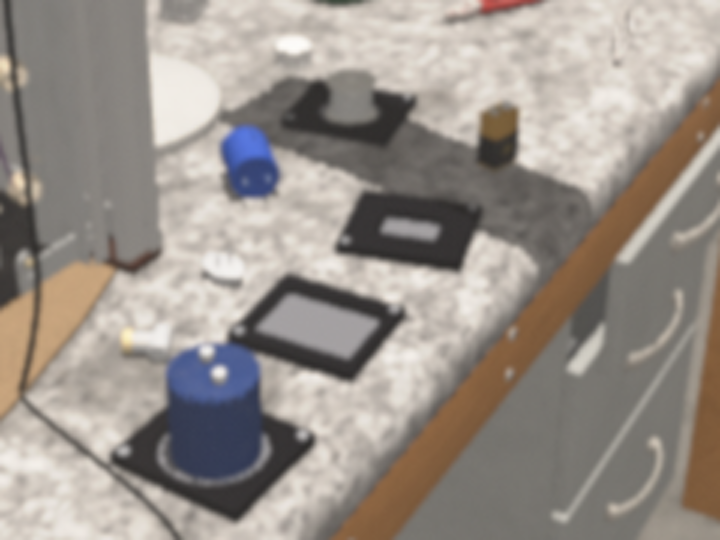

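The reel (crop ~(350,100)) stands in the small round recess, and the lying cap (248,160) is undisturbed. Next the lying cap.

```bash
python3 - <<'E'
from act import *
pick((572.2,-157),44.5,6)
shot("side","s3a",(200,80,440,260),3)
E
```

```text
gripped t23.7 tcp [ 572.5 -157.     6.3] F [ 0.2 -0.1  2.4] w 34.1 g 51.0
lifted t24.1 tcp [ 572.4 -157.2   21.4] F [ 0.1  0.  -1.5] w 34.1 g 50.4
```

View pics/s3a.png

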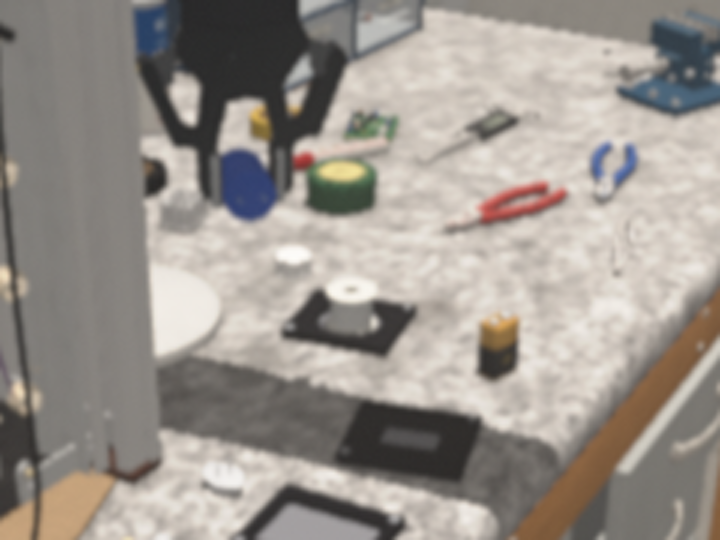

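The cap (crop ~(246,185)) is held level between the pads, and the reel (350,305) sits square in its tray. Placing the cap.

```bash
python3 - <<'E'
from act import *
place((441.5,-36.2),93.2,8,52)
pick((438.2,-277.2),-15,12)
place((446,-160.2),105.2,14,34)
s=ctrl.read_state()["tool_pos"]; ctrl.move_straight([s[0],s[1],200])
ctrl.move_to([400,-450,230],best([400,-450,230],-45)); print(st())
shot("side","s4",(200,150,440,330),3); shot("top","t4",(180,130,460,280),2.85)
E
```

```text
above t25.8 tcp [441.9 -37.1 150. ] F [ 0.3 -0.1 -0.4] w 34.3 g 50.3
down dz 0.0 f0 -1.8 f 6.6 t28.9 tcp [441.5 -36.2   8.3] F [-2.4  1.   6.6] w 34.3 g 51.1
released t29.4 tcp [441.5 -36.2   8. ] F [ 0.  -0.4 -0.6] w 51.8 g 0.0
gripped t33.8 tcp [ 438.3 -277.3   12.2] F [-1.3  1.   3.5] w 17.4 g 49.1
lifted t34.2 tcp [ 438.4 -277.4   27.4] F [ 0.4  0.  -0.2] w 17.8 g 48.7
above t36.0 tcp [ 445.7 -160.5  149.4] F [ 0.1 -0.5 -0.7] w 17.5 g 48.7
down dz 0.0 f0 -0.3 f 4.4 t39.1 tcp [ 446.1 -160.2   14.2] F [-1.9  0.7  4.4] w 17.4 g 49.2
released t39.6 tcp [ 446.  -160.2   14. ] F [-0.3 -0.5 -0.2] w 34.2 g 0.0
t42.3 tcp [ 400.9 -448.4  229.6] F [ 0.1 -0.1 -0.2] w 34.2 g 0.0
```

View pics/s4.png

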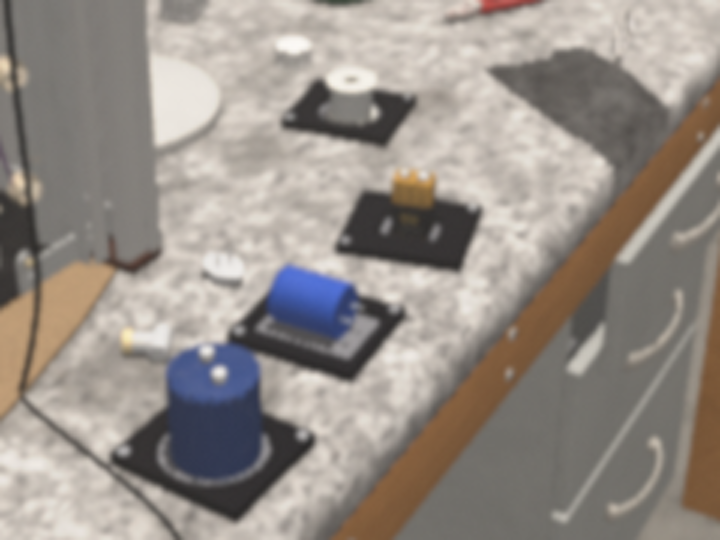

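View pics/t4.png

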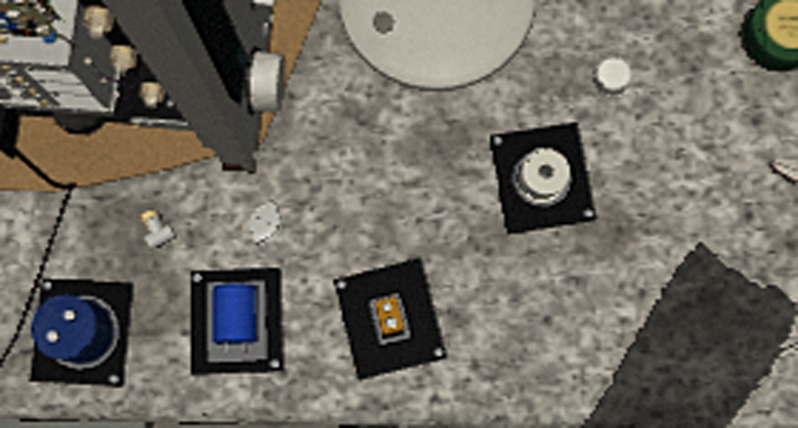

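All four stand in their recesses. The lying cap (crop ~(235,315)) sits slightly towards the far end, so I'll check levels and offsets by depth before handing in.

```bash
python3 - <<'E'
from vis import *
for n,fn in(("top","t4"),("side","s4")):
    z=np.load(fn+".npz"); P=cloud(n,z["d"])
    for k,c,h in(("res",(430,90),61),("reel",(565,-285),36),("lie",(441,-36),35),("bat",(446,-160),46)):
        r=np.hypot(P[...,0]-c[0],P[...,1]-c[1]); Q=P[(r<40)&(P[...,2]>h-11)]
        rr=cv2.minAreaRect(Q[:,:2].astype(np.float32)); print(n,k,len(Q),np.round(rr[0],1),np.round(rr[1],1),round(rr[2],1),"zmed %.1f"%np.median(Q[:,2]))
        if k=="lie":
            T=Q[abs(Q[:,1]-np.median(Q[:,1]))<7]; print("slope dz/dx deg",np.degrees(np.polyfit(T[:,0],T[:,2],1)[0]).round(1),"x",T[:,0].min().round(1),T[:,0].max().round(1))
E
```

```text
top res 419 [429.4  88.6] [49.3 48.6] 48.6 zmed 56.3
top reel 201 [ 565.  -285.5] [36.  38.6] 45.5 zmed 31.4
top lie 290 [445.8 -37.5] [45. 32.] 3.2 zmed 33.9
slope dz/dx deg 1.6 x 423.2 468.5
top bat 97 [ 444.  -161.1] [26.4 17.2] 15.1 zmed 44.6
side res 559 [429.6  91.5] [49.  49.4] 33.5 zmed 55.4
side reel 119 [ 563.9 -282.9] [36.  38.7] 19.8 zmed 30.2
side lie 319 [445.4 -32.2] [45.8 32. ] 5.8 zmed 32.1
slope dz/dx deg 2.8 x 422.7 468.1
side bat 110 [ 443.7 -158.2] [26.5 20.1] 19.0 zmed 42.9
```

```bash
python3 - <<'E'
from vis import *
from station import cams
def go(n,d,c,th,tag):
    P=cloud(n,d); a=np.radians(th); e=np.array([np.cos(a),np.sin(a)]); w=(P[...,:2]-np.array(c)); s=w@e; t=w@np.array([-e[1],e[0]])
    m=(abs(s)<24)&(abs(t)<8)&(P[...,2]>24)&(P[...,2]<45); print(tag,n,m.sum(),"slope",np.degrees(np.polyfit(s[m],P[...,2][m],1)[0]).round(2),"z",P[...,2][m].mean().round(2))
    # worktop slope in the same direction (sensor bias)
    k=(abs(s)<110)&(abs(t)<110)&(abs(P[...,2])<3.5); print("   table slope",np.degrees(np.polyfit(s[k],P[...,2][k],1)[0]).round(2))
for n in("top","side"):
    go(n,np.load(n+"0.npz")["d"],(574,-160.5),-46,"before")
    d=np.mean([cams.capture(n)[1] for _ in range(4)],0); go(n,d,(445.6,-36),3.2,"after")
E
```

```text
before top 133 slope 0.28 z 33.53
   table slope 0.07
after top 138 slope 1.19 z 35.46
   table slope 0.08
before side 99 slope 5.29 z 31.69
   table slope 0.13
after side 133 slope 4.65 z 33.98
   table slope 0.02
```

The cap's top rose by 1.9 and 2.3 mm in the two views (2 mm expected). Its slope matches the earlier one to within about 1°, so it lies flat.

```bash
python3 -c "
from station import order; print(order.hand_in())"
```

```text
the job is handed in; nothing more can be done
None
```

I put all four parts in their matching trays in the order listed, each standing or lying as it did at the start, and handed the job in about 43 s into the 88 s allowed; no verdict was returned.

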